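# Change the bench supply over to the standby battery

### The job

Change the bench supply over to the standby battery: push the switch lever from the side it leans to, to centre off (upright), and pause there for at least two seconds. With the lever still at centre off, push the battery module fully home into its dock until its front plate is against the dock; only then push the lever all the way to the other side. Leave the beaker, the bottle and the bench timer where they stand.

Things in the scene. Friction and masses are not known exactly. Their poses are not given: they have to be found in the camera images.
- changeover (a joint): lever angle (rad) about a level axis: 0 = upright = centre off (within 0.13 counts), negative = leaning to the box's -y side (the robot's right; one stud on the cover), positive = to its +y side (two studs). Range -0.5 to 0.5; starts between -0.5 and -0.38; over 0.40 counts as fully across. No spring or detent: friction (0.15 N m, some 2 N at the knob) holds it where it is left.
- switch_box: the fixed white switch box, 90 mm (x) by 130 mm (y), flat top 52 mm above the bench; origin at the centre of its underside, z up; its own +y is the way the lever must go. Its place and yaw (-0.35 to 0.15) vary; it may stand left or right of the dock. The tall solid instrument rises close behind both (front near x = 0.6): keep the wrist clear.
- lever_pivot (a point): the lever's pivot, at the centre of the box, 56 mm above the bench
- lever_knob (a point): centre of the lever's round black knob (26 mm diameter, about 34 mm long along the lever), 82 mm from the pivot; the lever ends 98 mm from the pivot. Below the knob it is a steel bar 14 x 11 mm.
- battery_dock: the fixed dock: a white case 90 mm wide (x), 97 mm long (y), 46 mm high, open only at its own -y end (the robot's right), with a tray 6 mm thick and 90 mm wide running 80 mm out of the mouth. Origin on the bench below the case's middle, 46 mm from the mouth; z up. The module slides in along +y. Yaw -0.06 to 0.15.
- dock_mouth (a point): centre of the mouth (opening 67 mm wide, 34 mm high), in the plane of the case's open end, 24 mm above the bench; axes as those of the dock
- module_face (a point): centre of the outer face of the loose battery module's front plate, 24 mm above the bench; +y = into the dock. Grey block 64 mm wide, 90 long, 32 high, black plate 84 wide, 36 high, 10 thick at its -y end; 0.35 to 0.6 kg. It starts part-way in the mouth, on the tray, this face 55 to 72 mm outside the mouth plane. Home, the plate lies against the case: face 10 mm outside (up to 13.5 counts).
- beaker: bystander: clear glass beaker, 56 mm diameter, 70 mm high, origin at the centre of its underside
- reagent_bottle: bystander: screw-cap bottle with black cap, 54 mm diameter, 105 mm high, origin at the centre of its underside
- bench_timer: bystander: white digital timer, 62 x 66 x 18 mm, origin at the centre of its underside
Not all that is in view belongs to the job. Leave any orange look-alike of the part that bears module_face alone.

How it is judged:
By the outcome, as a careful person would: the job done as asked, in the order asked, and still so for the second after the job is handed in, with the robot touching nothing.
It also fails if it takes over 64 s, if anything falls off the work surface, if the arm or the gripper's body presses on something with over 40 N, if the wrist force passes 120 N, or if a joint passes its speed limit or range.

### The arm

A 6-joint arm with a two-finger parallel gripper is mounted at the origin on a cart in front of the work surface, level with it; the furniture and walls round the work are solid. World frame = base frame: x ahead of the robot, y to its left, z up, the work surface at z = 0. Lengths are in m, angles in rad, forces in N, time in s.
With the tool pointing down it reaches from about 0.375 to 0.975 m from the base axis. Payload 3.8 kg.
Tool frame: the origin (TCP) lies where the fingers leave the gripper's body, on its centre line; the fingertips stand 73 mm ahead of it and the grasp point (between the pads) lies 54 mm ahead of it (nose_length is the distance from the TCP to the fingertips, in m); z points along the fingers, y is the line along which they close (so a half turn about z gives the same grasp; the last joint's range is limited). The gripper opens to 85 mm and grips with 20 to 120 N. Pads are 22 mm wide; open, the fingers measure 114 mm over their backs; the gripper's body (76 mm by 85 mm) begins 54 mm behind the grasp point. The pads swing forward as they close: fully open they stand 13 mm farther back than shut.
Start: joints at [1.089, 0.264, 1.604, -0, 1.274, -0.037], TCP at [0.29, 0.609, 0.304] pointing down, gripper open.
Joint ranges: [-2.63, 2.63], [-0.94, 2.18], [0.31, 2.57], [-1.31, 4.45], [0, 2.66], [-2.55, 2.55]. Speed limits (rad/s): [2.57, 2.57, 3.14, 3.14, 3.14, 3.14].

### API

Orientations are given as a rotation vector (axis times angle).
In Python, from workcell import read_state, read_camera, calibration, finish_job, look_for, cut_out, tip_of, nose_length gives the robot as it stands.
- The arm moves only by the tool step_arm, never from a script. Its argument "targets" is a list of rows, each a list of 3 entries, a list of its own where there are three numbers: the turn, a rotation vector about the tool's x, y, z in rad, then the shift along the tool's x, y, z in mm, then the finger opening in mm, from 0 to 85.4. In form: [[[ax, ay, az], [x, y, z], grip], ...]. A call has 1 to 5 rows; each row shifts and turns the commanded pose from where the row before left it, along the tool's axes as they then stand; what a row does not reach is not made up. A row lasts 1/12 s, in which the tool goes at most 41.7 mm and 7.16 degrees, less where a joint would pass 70% of its speed; a pose out of reach is approached as far as the arm can. A call with a gripper value outside its range is refused whole. The fingers move at their own pace and stop on an object; "grip_force" is the grip in N (left out, the last holds). Time passes only in rows, so rows that do not move let the fingers close. It gives the time, the measured TCP pose, the force, the opening and the grip force at its end, in the units of the state.
- read_state(): the state, without advancing time (a new reading comes with each control period).
- read_camera(name): name is "scene" or "top" or "wrist"; returns the picture (384x512x3 uint8, red, green, blue); there is no depth.
- calibration(name): a dict with "camera_matrix" (3x3 intrinsics, pixels), "dist_coeffs" ([k1, k2, p1, p2, k3] as OpenCV has them; the pictures are not rectified), "R" (3x3) and "t" (3): a world point X has camera coordinates R X + t. Camera axes: x right, y down, z forward; pixel columns grow to the right and rows downward; lengths in m; the calibration is good to about 2 mm. A picture is of the moment at which its call begins: read the wrist's pose just before it. calibration takes no time and is no camera call; for the wrist camera it gives the pose at the moment of the call.
- finish_job(): hands the job in; it is judged then, once.
Trained networks look in the newest picture that a camera, given by its name, has taken for a name from the list of things; names that differ only in an ending like _2 or _b are one class to them, and where a whole thing is asked for, a point or a joint stands for the part that bears it (a point fixed in the world has none). Each returns a list of dicts, best first, with "score" (0 to 1); they miss things now and then, are a little off and sometimes report something else, mostly with a low value. They report only what shows in the picture. A call takes as long as a camera call. They do not tell look-alikes from the thing itself.
- look_for(camera, query): "extent" ([left, top, right, bottom] in pixels, round what is visible of it).
- cut_out(camera, query): "region" (384x512 bool, what is visible of it) and "extent" ([left, top, right, bottom] in pixels, round what is visible of it).
- tip_of(camera, query): "at" ([row, column] in pixels: a listed point, or the origin of a listed thing).
The state is a dict: "time": time; "q": joint angles; "joint_vel": joint speeds; "joint_torque": joint torques, N m; "tool_pos": TCP position; "tcp_rot": TCP orientation; "wrist_force": force on the tool from outside, world axes, zero at the start; "torque": the same for the moment, N m; "width": opening from 0.0 (shut) to 1.0 (fully open); "grip_force": force on a finger pad.
Only numpy, scipy, OpenCV 4.12 (cv2) and the standard library are available. Lean on these libraries where they do the work, as an engineer would, in place of code of your own. Each camera call takes 0.05 s, during which the arm holds its last target. There are 200 camera calls.

## Working session

There is one attempt and no reset: what is moved stays moved. The work goes in short steps, Python scripts to look and compute and a tool call to move; the robot and the scene stay as the last step left them, time stands still between calls to the robot, and variables do not carry over. Pictures are saved under pics/ and viewed, at most 10 in all, crops included, and the job is handed in when it is done.

Besides the shell and the picture viewer there is one more tool, called after ">>>" in YAML: its name, and indented under it one key for each argument. step_arm: Moves the arm, as the interface text tells. Its arguments: {"type":"object","properties":{"targets":{"type":"array","items":{"type":"array"}},"grip_force":{"type":"number"}},"required":["targets"]}

```bash
mkdir -p pics
cat > h.py <<'E'
import numpy as np, cv2
from workcell import *
def ray(cam,px):
    c=calibration(cam);K=np.array(c["camera_matrix"]);d=np.array(c["dist_coeffs"]);R=np.array(c["R"]);t=np.array(c["t"])
    u=cv2.undistortPoints(np.array([[px]],float),K,d)[0,0]
    return -R.T@t, R.T@np.array([u[0],u[1],1])
def at_z(cam,px,z):
    o,v=ray(cam,px);return o+v*(z-o[2])/v[2]
def proj(cam,X):
    c=calibration(cam);R=np.array(c["R"])
    return cv2.projectPoints(np.array(X,float).reshape(-1,3),cv2.Rodrigues(R)[0],np.array(c["t"],float),np.array(c["camera_matrix"]),np.array(c["dist_coeffs"]))[0][:,0]
def tri(obs):
    A=np.zeros((3,3));b=np.zeros(3)
    for cam,px in obs:
        o,v=ray(cam,px);v=v/np.linalg.norm(v);P=np.eye(3)-np.outer(v,v);A+=P;b+=P@o
    return np.linalg.solve(A,b)
E
python3 - <<'E'
from h import *
for c in ("scene","top"):
    im=read_camera(c);cv2.imwrite(f"pics/{c}1.png",im[:,:,::-1])
    for q in ("switch_box","lever_pivot","lever_knob","battery_dock","dock_mouth","module_face","beaker","reagent_bottle","bench_timer"):
        r=tip_of(c,q); print(c,q,[(np.round(a["at"]).tolist(),round(a["score"],2)) for a in r[:3]])
print(read_state())
E
```

```text
scene switch_box [([178.0, 172.0], 0.73)]
scene lever_pivot [([218.0, 290.0], 0.25)]
scene lever_knob [([157.0, 175.0], 0.56)]
scene battery_dock [([216.0, 256.0], 0.74), ([155.0, 175.0], 0.72)]
scene dock_mouth [([212.0, 272.0], 0.68), ([217.0, 287.0], 0.47)]
scene module_face [([190.0, 207.0], 0.89), ([214.0, 291.0], 0.7)]
scene beaker [([230.0, 335.0], 0.71), ([153.0, 176.0], 0.54)]
scene reagent_bottle [([233.0, 365.0], 0.95)]
scene bench_timer [([265.0, 329.0], 0.75)]
top switch_box []
top lever_pivot [([194.0, 134.0], 0.76)]
top lever_knob [([190.0, 138.0], 0.45)]
top battery_dock [([203.0, 256.0], 0.69)]
top dock_mouth [([198.0, 268.0], 0.78)]
top module_face [([201.0, 286.0], 0.94), ([201.0, 182.0], 0.67), ([194.0, 139.0], 0.35)]
top beaker [([186.0, 333.0], 0.91), ([196.0, 135.0], 0.44), ([198.0, 288.0], 0.34)]
top reagent_bottle [([179.0, 361.0], 0.89)]
top bench_timer [([233.0, 347.0], 0.88)]
{'time': 1.0, 'q': array([ 1.08912312e+00,  2.63902233e-01,  1.60401055e+00, -6.11884800e-06,
        1.27368303e+00, -3.69183901e-02]), 'joint_vel': array([ 0.00017141,  0.00053412, -0.00025768, -0.00045243,  0.00016876,
       -0.00111317]), 'joint_torque': array([ 1.64658463e-04, -5.15089667e+01, -3.67729819e+01, -6.84395218e-05,
        7.34149617e-04, -1.56402064e-05]), 'tool_pos': array([0.29042188, 0.60932252, 0.30387251]), 'tcp_rot': array([ 6.92871658e-01,  3.06422956e+00, -7.15283247e-06]), 'wrist_force': array([ 0.00787923, -0.15044327,  0.35965773]), 'torque': array([ 0.0626276 , -0.00908049, -0.02295814]), 'grip_force': 0.0, 'width': 1.0057536084929504}
```

Run:
```python
import cv2
a=cv2.imread("pics/scene1.png")[110:310,130:400];b=cv2.imread("pics/top1.png")[130:270,90:400]
cv2.imwrite("pics/s1c.png",cv2.resize(a,None,fx=2.9,fy=2.9,interpolation=cv2.INTER_CUBIC))
cv2.imwrite("pics/t1c.png",cv2.resize(b,None,fx=2.5,fy=2.5,interpolation=cv2.INTER_CUBIC))
```

```text
(no output)
```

View pics/s1c.png

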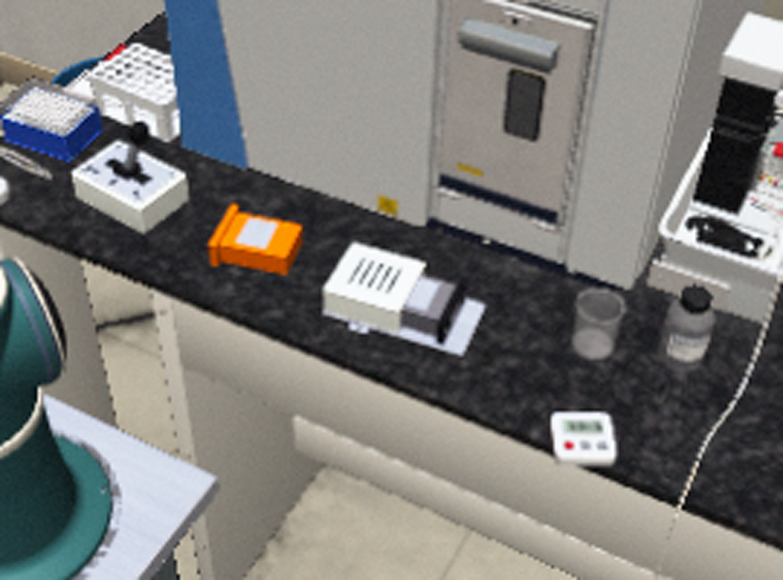

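View pics/t1c.png

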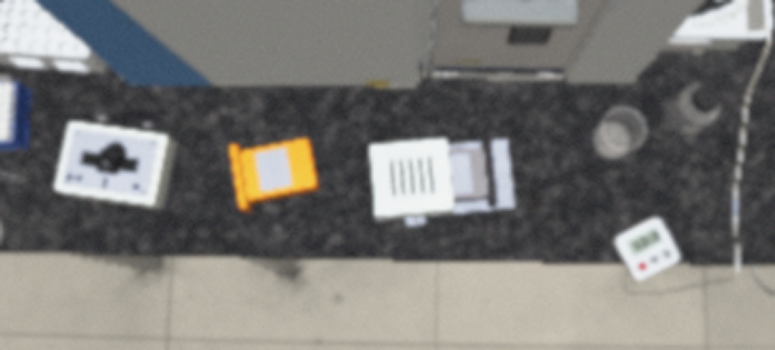

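The grey module with the black plate is at top px (286,201) and scene (291,214). The orange look-alike is at top (195,198) and scene (207,190). I choose the grey one, since it sits part-way in the dock. The switch box is at top (135,194), with its lever leaning to -y, which is right in the picture.

Run:
```python
from h import *
print("knob",tri([("scene",(178,156)),("top",(136,191.5))]))
print("plate",tri([("scene",(291,214)),("top",(286,201))]))
# box & dock tops via top image corners
f=lambda x,y:(90+x/2.5,130+y/2.5)
for n,z,cs in (("box",.052,[(67,122),(168,132),(158,207),(55,192)]),("dock",.046,[(368,142),(449,138),(455,214),(375,219)]),("plate top",.042,[(487,137),(494,136),(497,210),(490,211)]),("tray",.006,[(508,139),(515,208)])):
    print(n); [print(np.round(at_z("top",f(*c),z),3)) for c in cs]
s=read_state();R=cv2.Rodrigues(s["tcp_rot"])[0];print(R.round(3))
im=read_camera("wrist");c=calibration("wrist");print(np.array(c["R"])@R, -R.T@(np.array(c["R"]).T@c["t"]+s["tool_pos"]),c["camera_matrix"])
print(look_for("top","beaker")[0]["extent"])
print(at_z("top",(333,186),0),at_z("top",(361,179),0),at_z("top",(347,233),0))
```

```text
knob [0.46785902 0.1623993  0.12755705]
plate [ 0.46716223 -0.29145752  0.04291411]
box
[0.522 0.256 0.052]
[0.511 0.125 0.052]
[0.415 0.131 0.052]
[0.432 0.263 0.052]
dock
[ 0.503 -0.127  0.046]
[ 0.51  -0.229  0.046]
[ 0.414 -0.237  0.046]
[ 0.406 -0.139  0.046]
plate top
[ 0.513 -0.277  0.042]
[ 0.514 -0.286  0.042]
[ 0.42  -0.29   0.042]
[ 0.419 -0.281  0.042]
tray
[ 0.519 -0.308  0.006]
[ 0.428 -0.316  0.006]
[[-0.903  0.43   0.   ]
 [ 0.43   0.903 -0.   ]
 [-0.    -0.    -1.   ]]
[[ 6.89919367e-04  9.99999645e-01  4.84333310e-04]
 [-9.51238978e-01  8.05672939e-04 -3.08453818e-01]
 [-3.08454099e-01 -2.47908460e-04  9.51239196e-01]] [ 0.07910464  0.00108402 -0.06859097] [[265.82482136   0.         261.17372504]
 [  0.         265.82482136 191.70468643]
 [  0.           0.           1.        ]]
[326.2, 172.4, 349.6, 195.1]
[ 0.52088501 -0.4399206   0.        ] [ 0.54628235 -0.53433567  0.        ] [ 0.36703021 -0.4813958   0.        ]
```

>>> step_arm:
  targets:
    - [[0, 0, -0.115], [0, 0, 0], 0]
    - [[0, 0, -0.115], [0, 0, 0], 0]
    - [[0, 0, -0.115], [0, 0, 0], 0]
    - [[0, 0, 0], [-17.5, -36, 3], 0]
    - [[0, 0, 0], [-17.5, -36, 3], 0]

```text
time: 1.52
tool_pos: [0.3177, 0.5348, 0.2976]
tcp_rot: [0.151, 3.138, 0.001]
wrist_force: [0.8, -1.1, -1.0]
width: 0.299
grip_force: 0.0
```

>>> step_arm:
  targets:
    - [[0, 0, 0], [-17.5, -36, 3], 0]
    - [[0, 0, 0], [-17.5, -36, 3], 0]
    - [[0, 0, 0], [-17.5, -36, 3], 0]
    - [[0, 0, 0], [-17.5, -36, 3], 0]
    - [[0, 0, 0], [-17.5, -36, 3], 0]

```text
time: 1.93
tool_pos: [0.3875, 0.3447, 0.283]
tcp_rot: [0.156, 3.137, 0.001]
wrist_force: [0.2, 0.2, 0.5]
width: 0.004
grip_force: 0.0
```

>>> step_arm:
  targets:
    - [[0, 0, 0], [-17.5, -36, 3], 0]
    - [[0, 0, 0], [-17.5, -36, 3], 0]
    - [[0, 0, 0], [-17.5, -36, 3], 0]
    - [[0, 0, 0], [-17.5, -36, 3], 0]
    - [[0, 0, 0], [0, 0, 0], 0]

```text
time: 2.35
tool_pos: [0.444, 0.1904, 0.2705]
tcp_rot: [0.166, 3.136, -0.005]
wrist_force: [-0.9, -0.9, 0.1]
width: 0.001
grip_force: 0.0
```

Run:
```python
from h import *
s=read_state();R=cv2.Rodrigues(s["tcp_rot"])[0];print(s["time"],s["tool_pos"],R.round(3),s["width"])
im=read_camera("wrist");cv2.imwrite("pics/w1.png",cv2.resize(im[:,:,::-1],None,fx=1.5,fy=1.5))
for q in ("switch_box","lever_pivot","lever_knob"):
    print(q,tip_of("wrist",q)[:2])
```

```text
2.35 [0.4440273  0.19037334 0.2705017 ] [[-0.994  0.105  0.001]
 [ 0.105  0.994 -0.003]
 [-0.001 -0.003 -1.   ]] 0.0013514234562522762
switch_box [{'at': [188.6, 268.5], 'score': 0.58}]
lever_pivot [{'at': [199.1, 272.0], 'score': 0.74}]
lever_knob [{'at': [231.0, 232.0], 'score': 0.76}]
```

View pics/w1.png

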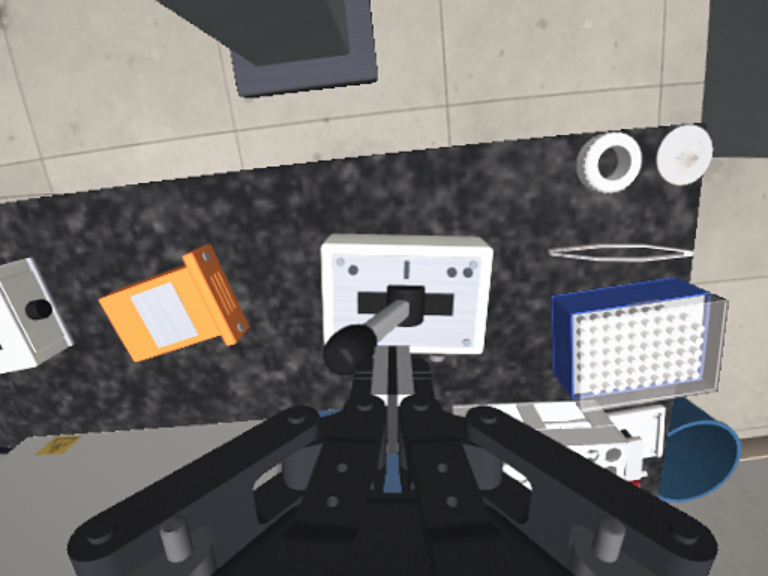

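The wrist view shows the box top centre and pivot near (270,203) in full pixels. The knob is at about (232,231), leaning to -y (left), with one stud on that side. The orange look-alike lies farther left at (118,202).

Run:
```python
from h import *
for p in [(323,247),(492,245),(485,353)]: print(at_z("wrist",(p[0]/1.5,p[1]/1.5),.052).round(4))
print("pivot",at_z("wrist",(270,203),.062).round(4),at_z("wrist",(272,199),.056).round(4))
print("slot",at_z("wrist",(358/1.5,303/1.5),.052),at_z("wrist",(453/1.5,303/1.5),.052))
o,v=ray("wrist",(232,231.5))
for z in (.128,.131,.134): print("knob",at_z("wrist",(232,231.5),z).round(4))
```

```text
[0.4208 0.1491 0.052 ]
[0.4316 0.2729 0.052 ]
[0.5196 0.2654 0.052 ]
pivot [0.468  0.2051 0.062 ] [0.4656 0.2077 0.056 ]
slot [0.46688179 0.16922586 0.052     ] [0.47414643 0.2419079  0.052     ]
knob [0.4667 0.1694 0.128 ]
knob [0.4652 0.17   0.131 ]
knob [0.4638 0.1705 0.134 ]
```

>>> step_arm:
  targets:
    - [[0, 0, 0], [-12, -35, 0], 0]
    - [[0, 0, 0], [-12, -35, 0], 0]
    - [[0, 0, 0], [0, 0, 29], 0]
    - [[0, 0, 0], [0, 0, 29], 0]
    - [[0, 0, 0], [0, 0, 29], 0]

```text
time: 2.97
tool_pos: [0.4601, 0.1253, 0.184]
tcp_rot: [0.155, 3.135, 0.002]
wrist_force: [0.7, 0.5, -0.8]
width: 0.006
grip_force: 0.0
```

>>> step_arm:
  targets:
    - [[0, 0, 0], [0, 0, 0], 0]
    - [[0, 0, 0], [0, 0, 0], 0]

```text
time: 3.13
tool_pos: [0.4578, 0.1252, 0.1826]
tcp_rot: [-0.153, -3.134, 0.001]
wrist_force: [-0.2, 0.2, -0.2]
width: 0.0
grip_force: 0.0
```

Run:
```python
from h import *
s=read_state();print(s["time"],s["tool_pos"],s["wrist_force"])
try: print(nose_length())
except Exception as e: print(nose_length)
im=read_camera("wrist");cv2.imwrite("pics/w2.png",cv2.resize(im[:,:,::-1],None,fx=1.5,fy=1.5))
print(tip_of("wrist","lever_knob")[:2],tip_of("wrist","lever_pivot")[:1])
```

```text
3.1333 [0.45784728 0.12516757 0.18256736] [-0.19388826  0.18307139 -0.20637167]
0.0726
[{'at': [272.0, 333.4], 'score': 0.94}] [{'at': [216.0, 348.2], 'score': 0.84}]
```

View pics/w2.png

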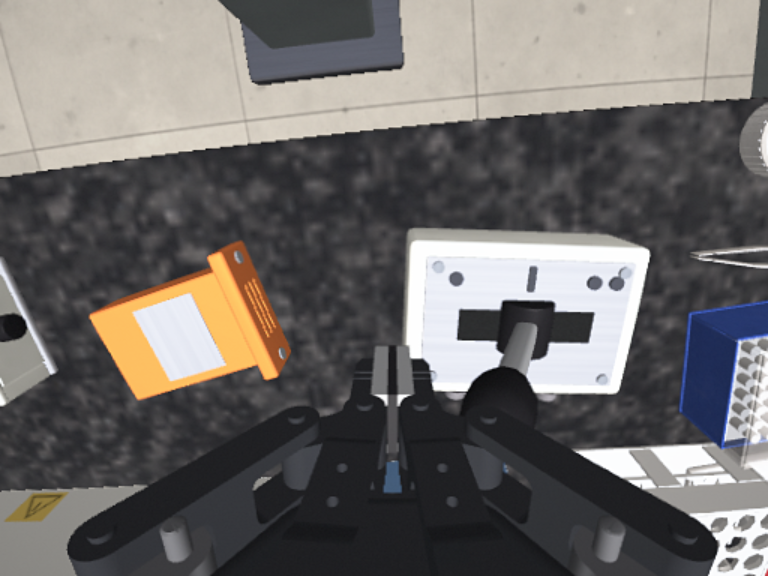

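The fingers stand clear of the knob on its -y side. Knob at px (333,272), pivot (348,216).

Run:
```python
from h import *
print("knob",at_z("wrist",(333.5,272),.13).round(4),"piv",at_z("wrist",(350,219),.056).round(4),at_z("wrist",(349,217),.056).round(4))
print("slot",at_z("wrist",(459/1.5,325/1.5),.052),at_z("wrist",(593/1.5,327/1.5),.052))
print("tip edges",[at_z("wrist",(a/1.5,370/1.5),.12).round(4) for a in (355,372,412,432)])
```

```text
knob [0.4732 0.1653 0.13  ] piv [0.4775 0.1978 0.056 ] [0.4756 0.197  0.056 ]
slot [0.473626   0.16250345 0.052     ] [0.48247429 0.23757738 0.052     ]
tip edges [array([0.4577, 0.1126, 0.12  ]), array([0.4583, 0.1191, 0.12  ]), array([0.4598, 0.1342, 0.12  ]), array([0.4606, 0.1418, 0.12  ])]
```

>>> step_arm:
  targets:
    - [[0, 0, 0], [-8, 0, 0], 0]
    - [[0, 0, 0], [0, 10, 0], 0]
    - [[0, 0, 0], [0, 10, 0], 0]
    - [[0, 0, 0], [0, 10, 0], 0]
    - [[0, 0, 0], [0, 8, 0], 0]

```text
time: 3.7
tool_pos: [0.4721, 0.1622, 0.185]
tcp_rot: [0.156, 3.136, 0.0]
wrist_force: [-1.0, -5.4, 13.3]
width: -0.001
grip_force: 7.1
```

>>> step_arm:
  targets:
    - [[0, 0, 0], [0, 0, 0], 0]
    - [[0, 0, 0], [0, 0, 0], 0]

```text
time: 3.87
tool_pos: [0.472, 0.1628, 0.1849]
tcp_rot: [0.155, 3.136, 0.003]
wrist_force: [0.3, 0.3, 3.4]
width: 0.001
grip_force: 1.7
```

Run:
```python
from h import *
s=read_state();print(s["time"],s["tool_pos"],s["wrist_force"])
im=read_camera("wrist");cv2.imwrite("pics/w3.png",cv2.resize(im[:,:,::-1],None,fx=1.5,fy=1.5))
k=tip_of("wrist","lever_knob")[:2];p=tip_of("wrist","lever_pivot")[:1];print(k,p)
print(at_z("wrist",k[0]["at"][::-1],.137),at_z("wrist",p[0]["at"][::-1],.056) if p else 0)
```

```text
3.8667 [0.47202861 0.16279531 0.18489828] [0.27470475 0.31958534 3.44170509]
[{'at': [261.1, 315.9], 'score': 0.84}] [{'at': [201.2, 301.3], 'score': 0.58}]
[0.46995927 0.19069631 0.137     ] [0.46783908 0.1950507  0.056     ]
```

View pics/w3.png

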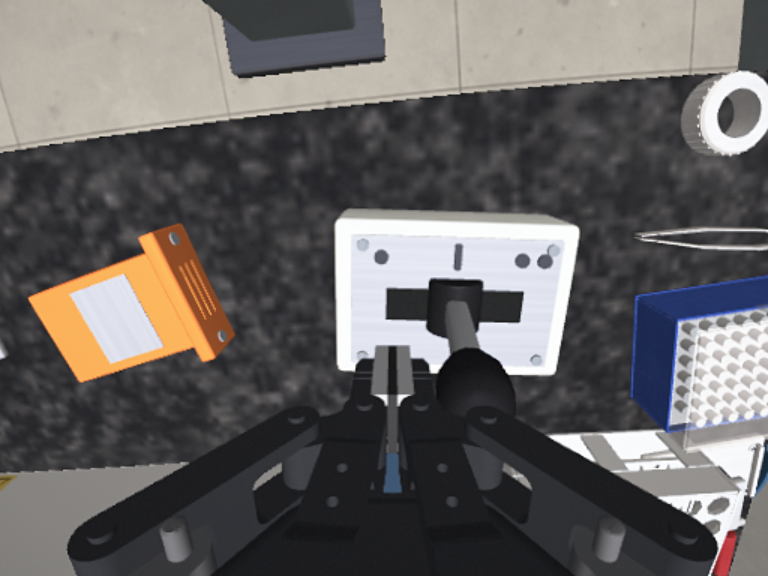

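The knob now touches the fingers, with its centre at px (317,256). The slot runs from (258,203) to (349,204), and the lever is nearly upright.

Run:
```python
from h import *
for i in range(1): print("slot",at_z("wrist",(387/1.5,303/1.5),.052).round(4),at_z("wrist",(523/1.5,306/1.5),.052).round(4),"corners",at_z("wrist",(338/1.5,223/1.5),.052).round(4),at_z("wrist",(578/1.5,229/1.5),.052).round(4))
print(at_z("wrist",(317,255.5),.1375).round(4))
u=np.array([.098,.995,0])
for p in ([.47,.1975],[.473,.200]):
  P=np.array([*p,.056])
  for a in (-.15,-.1,-.05,0,.05): print(p,a,proj("wrist",P+82e-3*(np.sin(a)*u+np.cos(a)*np.array([0,0,1]))).round(0))
read_camera("top")
read_camera("scene")
print(tip_of("scene","lever_knob")[:1],tip_of("top","lever_knob")[:1])
for a in (-.4,-.1,0,.1):
  X=P+82e-3*(np.sin(a)*u+np.cos(a)*np.array([0,0,1]));print(a,proj("scene",X),proj("top",X))
```

```text
slot [0.4666 0.1608 0.052 ] [0.4756 0.2338 0.052 ] corners [0.4214 0.1406 0.052 ] [0.4362 0.2621 0.052 ]
[0.4665 0.1913 0.1375]
[0.47, 0.1975] -0.15 [[305. 260.]]
[0.47, 0.1975] -0.1 [[313. 261.]]
[0.47, 0.1975] -0.05 [[322. 261.]]
[0.47, 0.1975] 0 [[330. 261.]]
[0.47, 0.1975] 0.05 [[338. 261.]]
[0.473, 0.2] -0.15 [[310. 265.]]
[0.473, 0.2] -0.1 [[319. 265.]]
[0.473, 0.2] -0.05 [[327. 266.]]
[0.473, 0.2] 0 [[335. 266.]]
[0.473, 0.2] 0.05 [[343. 266.]]
[{'at': [149.3, 173.9], 'score': 0.5}] []
-0.4 [[176.51301717 154.36002796]] [[134.11352706 190.26550671]]
-0.1 [[171.58800507 150.89209998]] [[125.48639983 188.93333587]]
0 [[169.96208075 150.07111403]] [[122.71334604 188.58882955]]
0.1 [[168.37414739 149.43266668]] [[120.04929529 188.30177324]]
```

>>> step_arm:
  targets:
    - [[0, 0, 0], [0, 6, 0], 0]
    - [[0, 0, 0], [0, 0, 0], 0]
    - [[0, 0, 0], [0, 0, 0], 0]
    - [[0, 0, 0], [0, -20, 0], 0]
    - [[0, 0, 0], [0, 0, 0], 0]

```text
time: 4.63
tool_pos: [0.4685, 0.1455, 0.1828]
tcp_rot: [-0.157, -3.135, 0.003]
wrist_force: [0.6, 0.4, 0.4]
width: 0.002
grip_force: 0.0
```

Run:
```python
from h import *
s=read_state();print(s["time"],s["tool_pos"],s["wrist_force"])
im=read_camera("wrist");cv2.imwrite("pics/w4.png",cv2.resize(im[100:330,150:470,::-1],None,fx=2,fy=2))
k=tip_of("wrist","lever_knob")[:1];p=tip_of("wrist","lever_pivot")[:1];print(k,p)
c=cut_out("wrist","lever_knob");print([(a["extent"],a["score"]) for a in c[:2]])
u=np.array([.098,.995,0]);P=np.array([.47,.1975,.056])
for a in (-.1,0,.1): print(a,proj("wrist",P+82e-3*(np.sin(a)*u+np.cos(a)*np.array([0,0,1]))).round(0))
```

```text
4.6333 [0.46848124 0.14550868 0.18283409] [0.62079305 0.37257137 0.38767878]
[{'at': [268.1, 365.8], 'score': 0.97}] [{'at': [208.9, 324.9], 'score': 0.57}]
[([321.1, 204.9, 393.7, 297.1], 0.65)]
-0.1 [[343. 263.]]
0 [[359. 263.]]
0.1 [[375. 263.]]
```

View pics/w4.png

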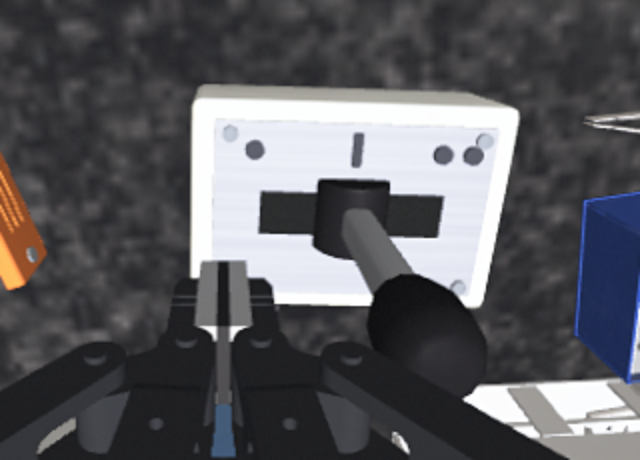

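The lever is close to upright. Knob centre px (364,269), slot centre (326,207). I'll check the angle relative to the slot centre.

Run:
```python
from h import *
a0=at_z("wrist",(150+260/2,100+213/2),.052);a1=at_z("wrist",(150+443/2,100+216/2),.052);C=(a0+a1)/2;print(a0,a1,C)
u=np.array([.098,.995,0]);C[2]=.056
for a in (-.1,-.05,0,.05,.1): print(a,proj("wrist",C+82e-3*(np.sin(a)*u+np.cos(a)*np.array([0,0,1]))).round(0))
im=read_camera("scene")[125:200,140:215];read_camera("top")
print(tip_of("scene","lever_knob")[:1],tip_of("top","lever_knob")[:1])
```

```text
[0.46926728 0.16347947 0.052     ] [0.47808203 0.23754933 0.052     ] [0.47367465 0.2005144  0.052     ]
-0.1 [[349. 269.]]
-0.05 [[357. 269.]]
0 [[365. 269.]]
0.05 [[373. 269.]]
0.1 [[381. 268.]]
[{'at': [151.6, 174.1], 'score': 0.46}] []
```

>>> step_arm:
  targets:
    - [[0, 0, -0.085], [0, 0, -15], 0]
    - [[0, 0, -0.085], [0, 0, -15], 0]
    - [[0, 0, 0], [2.75, -40, 0], 0]
    - [[0, 0, 0], [2.75, -40, 0], 0]
    - [[0, 0, 0], [2.75, -40, 0], 0]

```text
time: 5.45
tool_pos: [0.4702, 0.0265, 0.2145]
tcp_rot: [-0.115, 3.138, -0.0]
wrist_force: [0.7, -1.3, -0.4]
width: 0.003
grip_force: 0.0
```

>>> step_arm:
  targets:
    - [[0, 0, 0], [2.75, -40, 0], 0]
    - [[0, 0, 0], [2.75, -40, 0], 0]
    - [[0, 0, 0], [2.75, -40, 0], 0]
    - [[0, 0, 0], [2.75, -40, 0], 0]
    - [[0, 0, 0], [2.75, -40, 0], 0]

```text
time: 5.87
tool_pos: [0.4701, -0.1754, 0.2141]
tcp_rot: [-0.111, 3.139, -0.0]
wrist_force: [0.9, 0.5, -0.3]
width: -0.001
grip_force: 0.0
```

>>> step_arm:
  targets:
    - [[0, 0, 0], [2.75, -40, 0], 0]
    - [[0, 0, 0], [2.75, -40, 0], 0]
    - [[0, 0, 0], [2.75, -40, 0], 0]
    - [[0, 0, 0], [0, 0, 0], 0]
    - [[0, 0, 0], [0, 0, 0], 0]

```text
time: 6.28
tool_pos: [0.4704, -0.2958, 0.2138]
tcp_rot: [-0.105, 3.14, 0.0]
wrist_force: [-0.8, 1.2, 0.4]
width: 0.002
grip_force: 0.0
```

Run:
```python
from h import *
s=read_state();print(s["time"],s["tool_pos"],cv2.Rodrigues(s["tcp_rot"])[0].round(3))
im=read_camera("wrist");cv2.imwrite("pics/w5.png",cv2.resize(im[:,:,::-1],None,fx=1.5,fy=1.5))
for q,z in (("module_face",.024),("dock_mouth",.024),("battery_dock",0),("beaker",0)):
    r=tip_of("wrist",q)[:2];print(q,[(a["at"],a["score"],at_z("wrist",a["at"][::-1],z).round(3)) for a in r])
```

```text
6.2833 [ 0.47042229 -0.29579523  0.21381022] [[-0.998 -0.067  0.   ]
 [-0.067  0.998  0.   ]
 [-0.     0.    -1.   ]]
module_face [([188.4, 270.7], 0.72, array([ 0.471, -0.282,  0.024]))]
dock_mouth [([184.7, 326.1], 0.7, array([ 0.463, -0.226,  0.024]))]
battery_dock [([178.6, 364.7], 0.58, array([ 0.46 , -0.177,  0.   ]))]
beaker [([213.8, 131.4], 0.67, array([ 0.521, -0.439, -0.   ]))]
```

View pics/w5.png

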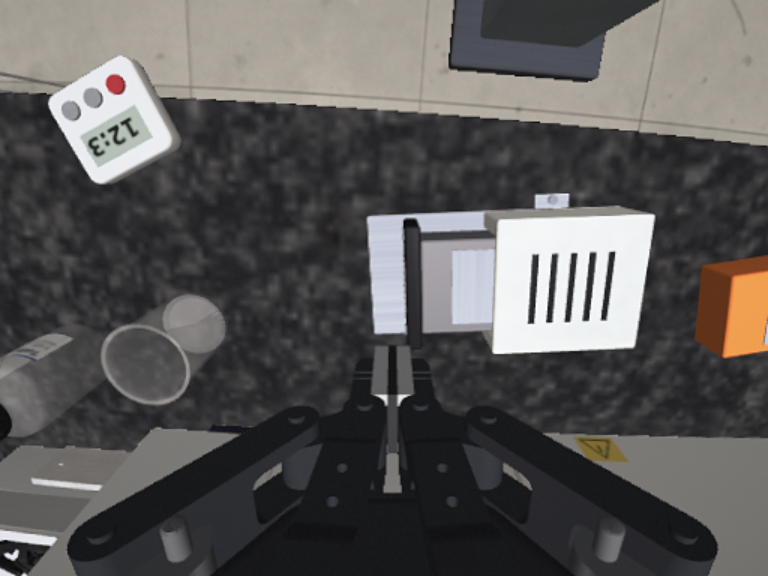

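The black plate shows at px (275,188), the mouth at (326,185), and the beaker is well clear to the left. I'll descend on the -y side of the plate.

>>> step_arm:
  targets:
    - [[0, 0, 0], [0, -32, 0], 0]
    - [[0, 0, 0], [0, 0, 31], 0]
    - [[0, 0, 0], [0, 0, 31], 0]
    - [[0, 0, 0], [0, 0, 31], 0]
    - [[0, 0, 0], [0, 0, 30], 0]

```text
time: 6.95
tool_pos: [0.4731, -0.3246, 0.0901]
tcp_rot: [-0.113, 3.139, -0.001]
wrist_force: [0.3, 0.0, -0.9]
width: 0.0
grip_force: 0.0
```

>>> step_arm:
  targets:
    - [[0, 0, 0], [0, 0, 0], 0]
    - [[0, 0, 0], [0, 12, 0], 0]
    - [[0, 0, 0], [0, 12, 0], 0]
    - [[0, 0, 0], [0, 10, 0], 0]
    - [[0, 0, 0], [0, 10, 0], 0]

```text
time: 7.37
tool_pos: [0.471, -0.2815, 0.0934]
tcp_rot: [-0.112, 3.136, -0.005]
wrist_force: [-0.2, -3.5, -0.6]
width: -0.003
grip_force: 1.6
```

>>> step_arm:
  targets:
    - [[0, 0, 0], [0, 8, 0], 0]
    - [[0, 0, 0], [0, 8, 0], 0]
    - [[0, 0, 0], [0, 4, 0], 0]

```text
time: 7.62
tool_pos: [0.4694, -0.2618, 0.0928]
tcp_rot: [-0.112, 3.136, -0.004]
wrist_force: [-0.3, -5.3, 3.8]
width: -0.001
grip_force: 2.4
```

Sliding with about 4–5 N of resistance. Continue until it seats.

>>> step_arm:
  targets:
    - [[0, 0, 0], [0, 4, 0], 0]
    - [[0, 0, 0], [0, 3, 0], 0]
    - [[0, 0, 0], [0, 3, 0], 0]

```text
time: 7.87
tool_pos: [0.4685, -0.254, 0.0919]
tcp_rot: [-0.113, 3.137, -0.008]
wrist_force: [-2.0, -20.6, 0.0]
width: 0.005
grip_force: 9.8
```

>>> step_arm:
  targets:
    - [[0, 0, 0], [0, 2, 0], 0]
    - [[0, 0, 0], [0, 2, 0], 0]

```text
time: 8.03
tool_pos: [0.4685, -0.2534, 0.0921]
tcp_rot: [-0.116, 3.136, -0.018]
wrist_force: [-2.9, -30.5, -4.9]
width: 0.002
grip_force: 15.3
```

Run:
```python
from h import *
s=read_state();print(s["time"],s["tool_pos"],s["wrist_force"])
im=read_camera("wrist");cv2.imwrite("pics/w6.png",cv2.resize(im[80:280,180:450,::-1],None,fx=2.5,fy=2.5))
```

```text
8.0333 [ 0.46850253 -0.25338719  0.09206032] [ -2.88862881 -30.53922185  -4.92813231]
```

View pics/w6.png

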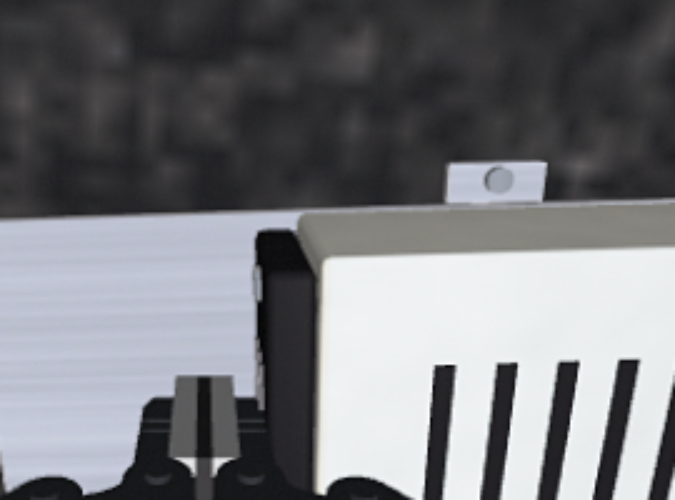

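Seated: the plate (crop x 260–315) lies against the case, and the force climbed to 30 N with no further travel. Back off and return to the lever.

>>> step_arm:
  targets:
    - [[0, 0, 0], [0, -15, 0], 0]
    - [[0, 0, 0], [0, -15, 0], 0]
    - [[0, 0, 0], [0, 0, -40], 0]
    - [[0, 0, 0], [0, 0, -40], 0]
    - [[0, 0, 0], [0, 0, -35], 0]

```text
time: 8.5
tool_pos: [0.4683, -0.2774, 0.2054]
tcp_rot: [0.108, -3.136, -0.007]
wrist_force: [0.8, -0.8, 0.2]
width: -0.003
grip_force: 0.0
```

>>> step_arm:
  targets:
    - [[0, 0, 0.085], [0, 0, 0], 0]
    - [[0, 0, 0.085], [0, 0, 0], 0]
    - [[0, 0, 0], [4.4, 40, 0], 0]
    - [[0, 0, 0], [4.4, 40, 0], 0]
    - [[0, 0, 0], [4.4, 40, 0], 0]

```text
time: 8.92
tool_pos: [0.4671, -0.1559, 0.2048]
tcp_rot: [-0.161, -3.135, -0.004]
wrist_force: [0.6, -0.2, -0.5]
width: -0.004
grip_force: 0.0
```

>>> step_arm:
  targets:
    - [[0, 0, 0], [4.4, 40, 0], 0]
    - [[0, 0, 0], [4.4, 40, 0], 0]
    - [[0, 0, 0], [4.4, 40, 0], 0]
    - [[0, 0, 0], [4.4, 40, 0], 0]
    - [[0, 0, 0], [4.4, 40, 0], 0]

```text
time: 9.33
tool_pos: [0.4647, 0.046, 0.2049]
tcp_rot: [-0.158, -3.134, -0.002]
wrist_force: [0.9, -0.1, 0.3]
width: 0.001
grip_force: 0.0
```

>>> step_arm:
  targets:
    - [[0, 0, 0], [4.4, 30, 0], 0]
    - [[0, 0, 0], [0, 0, 0], 0]
    - [[0, 0, 0], [0, 0, 0], 0]

```text
time: 9.58
tool_pos: [0.4637, 0.0758, 0.2049]
tcp_rot: [-0.151, -3.135, -0.0]
wrist_force: [-0.2, -0.4, 0.2]
width: -0.003
grip_force: 0.0
```

Run:
```python
from h import *
s=read_state();print(s["time"],s["tool_pos"],s["wrist_force"],cv2.Rodrigues(s["tcp_rot"])[0].round(3))
read_camera("wrist");k=tip_of("wrist","lever_knob")[:1];print(k,at_z("wrist",k[0]["at"][::-1],.138))
```

```text
9.5833 [0.46370445 0.07581866 0.20485068] [-0.21354694 -0.38423195  0.21786257] [[-0.995  0.096 -0.003]
 [ 0.096  0.995  0.   ]
 [ 0.003  0.    -1.   ]]
[{'at': [244.4, 464.4], 'score': 0.96}] [0.47414891 0.19525208 0.138     ]
```

>>> step_arm:
  targets:
    - [[0, 0, 0], [0, 30, 0], 0]
    - [[0, 0, 0], [0, 30, 22], 0]
    - [[0, 0, 0], [0, 0, 0], 0]
    - [[0, 0, 0], [0, 12, 0], 0]
    - [[0, 0, 0], [0, 12, 0], 0]

```text
time: 10.1
tool_pos: [0.4732, 0.1571, 0.1835]
tcp_rot: [-0.161, -3.136, 0.001]
wrist_force: [0.4, -0.3, 0.4]
width: 0.0
grip_force: 0.0
```

>>> step_arm:
  targets:
    - [[0, 0, 0], [0, 10, 0], 0]
    - [[0, 0, 0], [0, 10, 0], 0]
    - [[0, 0, 0], [0, 10, 0], 0]
    - [[0, 0, 0], [0, 8, 0], 0]

```text
time: 10.43
tool_pos: [0.4775, 0.1962, 0.1843]
tcp_rot: [0.157, 3.137, -0.001]
wrist_force: [0.5, -3.2, -0.8]
width: -0.006
grip_force: 1.4
```

>>> step_arm:
  targets:
    - [[0, 0, 0], [0, 4, 0], 0]
    - [[0, 0, 0], [0, 2, 0], 0]

```text
time: 10.6
tool_pos: [0.4775, 0.2022, 0.1837]
tcp_rot: [-0.155, -3.138, 0.001]
wrist_force: [-0.0, -2.4, -0.7]
width: 0.002
grip_force: 1.1
```

>>> step_arm:
  targets:
    - [[0, 0, 0], [0, 2, 0], 0]
    - [[0, 0, 0], [0, 2, 0], 0]

```text
time: 10.77
tool_pos: [0.4776, 0.2055, 0.1835]
tcp_rot: [-0.157, -3.137, 0.001]
wrist_force: [0.8, -2.1, -0.4]
width: 0.006
grip_force: 1.2
```

>>> step_arm:
  targets:
    - [[0, 0, 0], [0, 2, 0], 0]
    - [[0, 0, 0], [0, 1, 0], 0]

```text
time: 10.93
tool_pos: [0.4777, 0.2074, 0.1835]
tcp_rot: [-0.156, -3.136, 0.005]
wrist_force: [-0.8, -9.7, 0.3]
width: 0.002
grip_force: 4.6
```

The force rose to 9.7 N with the travel short of the command, so this is the end stop. Retract and check.

>>> step_arm:
  targets:
    - [[0, 0, 0], [0, -20, 0], 0]
    - [[0, 0, 0], [0, -30, 0], 0]
    - [[0, 0, 0], [0, -20, -30], 0]
    - [[0, 0, 0], [0, 0, -30], 0]
    - [[0, 0, 0], [0, 0, 0], 0]

```text
time: 11.35
tool_pos: [0.4746, 0.1392, 0.2502]
tcp_rot: [0.16, 3.127, 0.007]
wrist_force: [1.0, -0.0, 0.5]
width: -0.003
grip_force: 0.0
```

Run:
```python
from h import *
s=read_state();print(s["time"],s["tool_pos"],s["wrist_force"])
a=read_camera("wrist")[120:320,250:500,::-1];b=read_camera("scene")[110:310,130:400,::-1]
a=cv2.resize(a,(375,400));b=cv2.resize(b,(425,315));o=np.zeros((400,800,3),np.uint8);o[:,:375]=a;o[:315,375:]=b
cv2.imwrite("pics/f.png",o);k=tip_of("wrist","lever_knob")[:1] ;print(k)
C=np.array([.473,.2,.056]);u=np.array([.098,.995,0])
for a in (.35,.4,.45,.5): print(a,proj("wrist",C+82e-3*(np.sin(a)*u+np.cos(a)*np.array([0,0,1]))).round(0))
```

```text
11.35 [0.47456965 0.13917039 0.25023762] [ 0.95691321 -0.00266339  0.49966639]
[{'at': [202.2, 384.0], 'score': 0.59}]
0.35 [[380. 212.]]
0.4 [[384. 211.]]
0.45 [[388. 210.]]
0.5 [[391. 209.]]
```

View pics/f.png

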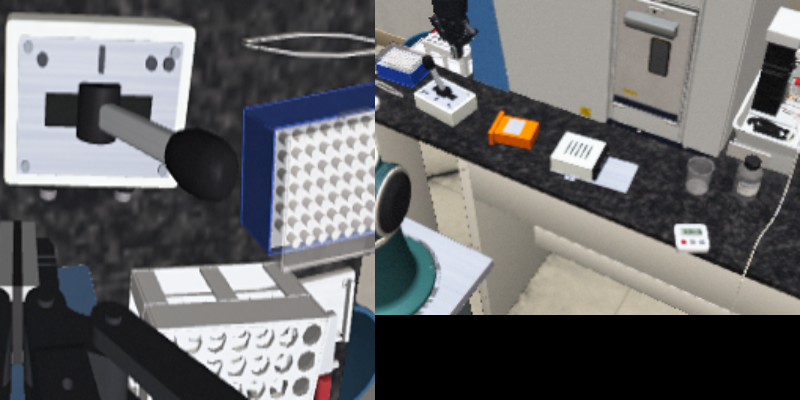

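Run:
```python
from h import *
C=(at_z("wrist",(250+45/1.5,120+108/2),.052)+at_z("wrist",(250+152/1.5,120+110/2),.052))/2;print(C);C[2]=.056;u=np.array([.098,.995,0])
for a in (.35,.4,.45,.5): print(a,proj("wrist",C+82e-3*(np.sin(a)*u+np.cos(a)*np.array([0,0,1]))).round(0))
```

```text
[0.46509487 0.19686254 0.052     ]
0.35 [[376. 202.]]
0.4 [[380. 201.]]
0.45 [[384. 201.]]
0.5 [[388. 200.]]
```

The image gives about 0.44 rad. One more firm push will make sure it's at the stop.

>>> step_arm:
  targets:
    - [[0, 0, 0], [0, 0, 33], 0]
    - [[0, 0, 0], [0, 20, 33], 0]
    - [[0, 0, 0], [0, 30, 0], 0]
    - [[0, 0, 0], [0, 15, 0], 0]
    - [[0, 0, 0], [0, 5, 0], 0]

```text
time: 11.92
tool_pos: [0.4753, 0.2076, 0.1738]
tcp_rot: [-0.15, -3.13, 0.013]
wrist_force: [-0.1, -18.5, -2.0]
width: 0.0
grip_force: 9.4
```

>>> step_arm:
  targets:
    - [[0, 0, 0], [0, 2, 0], 0]
    - [[0, 0, 0], [0, 2, 0], 0]

```text
time: 12.08
tool_pos: [0.4754, 0.2081, 0.1738]
tcp_rot: [-0.149, -3.129, 0.021]
wrist_force: [0.2, -22.8, -0.4]
width: -0.001
grip_force: 11.5
```

Hard stop confirmed: 23 N with no movement. Retract and hand in.

>>> step_arm:
  targets:
    - [[0, 0, 0], [0, -20, 0], 0]
    - [[0, 0, 0], [0, -30, 0], 0]
    - [[0, 0, 0], [0, -20, -30], 0]
    - [[0, 0, 0], [0, 0, -30], 0]
    - [[0, 0, 0], [0, 0, 0], 0]

```text
time: 12.5
tool_pos: [0.4741, 0.1428, 0.2425]
tcp_rot: [0.159, 3.13, 0.004]
wrist_force: [1.4, 0.3, 0.8]
width: 0.001
grip_force: 0.0
```

```bash
python3 -c "
from workcell import *
s=read_state();print(s['tool_pos'],s['wrist_force']);print(finish_job())"
```

```text
[0.47410619 0.14284824 0.24247605] [1.4170284  0.25550248 0.76217034]
the job is handed in; nothing more can be done
None
```

I handed the job in at 12.5 s: the lever sat at centre off for about 6 s, the battery module was pushed home against the dock in that time, and the lever was then pushed to its far stop; the beaker, bottle and timer were not touched.

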